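# Battery into the case, lid shut, turnbutton across

## Task

Lay the blue battery pack flat in the empty bay of the grey battery case without dropping it, close the red lid fully, then turn the yellow turnbutton squarely across the lid's front edge so that it secures the lid, and let go. Leave the green pack, the black charger and the phone where they are.

Things in the scene. Friction and masses are not known exactly. Their poses are not given: they have to be found in the camera images.
- case: Grey steel case fixed to the bench: open box 140 x 270 x 55 mm (its x, y, z), walls and floor 4 mm. Origin under its centre; -x is its front (robot side). A 32 mm high wall along x at y = 0 splits it into two bays, 132 x 129 mm inside: the +y one holds the green pack, the -y one is empty. Lid hinged on the +x rim; a block (45 x 34 mm, 66 mm high) at the middle of the front carries the turnbutton.
- empty_bay (a point): Centre of the floor of the empty bay (67 mm to -y of the case's origin, 4 mm over the bench); axes as the case's.
- blue_pack_center (a point): Centre of the loose blue battery pack with a white band, 70 x 38 x 20 mm (its x, y, z), about 0.12 kg, lying flat on the bench, z up.
- lid (a joint): Lid angle in rad: 0 = shut flat on the rim, grows as it opens (about 1.57 = upright), range 0 to 1.9. Stiff hinge: stays wherever it is left; pushing it shut takes up to about 5 N at its free edge.
- lid_hinge (a point): Middle of the lid's hinge line, which runs along the case's y, 70 mm to +x of the case's origin, 55 mm over the bench; axes as the case's.
- lid_edge (a point): Middle of the free edge of the red lid, on its outer (upper) face, 148 mm from the hinge line. The lid is a plain plate 148 x 274 x 8 mm; shut, its underside is 55 mm and its top 63 mm over the bench. x points from free edge to hinge, z out of the outer face.
- turnbutton (a joint): Angle in rad about the upright pivot, positive anticlockwise from above. 0 = arm points away from the lid (case's -x); +1.57 = to the case's -y; +3.14 or -3.14 = squarely across the lid's front edge. Turns either way, stops at +-3.8. Friction 0.06 N m: stays where left. The arm strikes the lid's edge if the lid is not fully down.
- pivot (a point): On the pivot axis, on top of the turnbutton's flat bar, 72 mm over the bench, 102 mm to -x of the case's origin; axes as the case's, do not turn. Yellow bar 14 mm wide, 6 mm thick, reaching 48 mm from the pivot on its arm side, 14 mm on the other. On it a grip fin along the bar: 10 mm thick, from 12 mm behind the pivot to 28 mm along the arm, top 105 mm over the bench.
- green_pack_center (a point): Centre of a green battery pack, 70 x 38 x 20 mm, lying in the occupied bay. Leave it.
- charger_center (a point): Centre of a black charger brick, 75 x 50 x 30 mm, loose on the bench. Leave it.
- phone_center (a point): Centre of a phone in a pink-red cover, 148 x 72 x 9 mm, lying on the bench. Leave it.
Things that resemble listed ones, but are neither listed nor needed, are in the scene too. There is more than one size of the part that bears blue_pack_center; the job needs the larger.

How it is judged:
By the outcome, as a careful person would: the job done as asked, in the order asked, and still so for the second after the job is handed in, with the robot touching nothing.
It also fails if it takes over 72 s, if anything falls off the work surface, if the arm or the gripper's body presses on something with over 40 N, if the wrist force passes 120 N, or if a joint passes its speed limit or range.

## Robot

A 6-joint arm with a two-finger parallel gripper is mounted at the origin on the work surface. World frame = base frame: x ahead of the robot, y to its left, z up, the work surface at z = 0. Lengths are in mm, angles in degrees, forces in N, time in s.
With the tool pointing down it reaches from about 350 to 850 mm from the base axis. Payload 8.1 kg.
Tool frame: the origin (TCP) lies midway between the tips of the shut fingers; the grasp point (between the pads) lies 19 mm behind it (r.pinch_z is the distance from the TCP to the grasp point, in mm); z points along the fingers, y is the line along which they close (so a half turn about z gives the same grasp; the last joint's range is limited). The gripper opens to 85 mm and grips with 20 to 120 N. Pads are 22 mm wide; open, the fingers measure 114 mm over their backs; the gripper's body (76 mm by 85 mm) begins 54 mm behind the grasp point. The pads swing forward as they close: fully open they stand 13 mm farther back than shut.
Start: joints at [-74.679, 7.471, 85.268, -0, 87.261, -4.893], TCP at [207.336, -563.043, 231.292] pointing down, gripper open.
Joint ranges: [-169.43, 169.43], [-51.17, 129.36], [1.28, 143.12], [-76.62, 256.62], [0, 156.53], [-152.29, 152.29]. Speed limits (degrees/s): [136.94, 136.94, 159.86, 180, 180, 180].

## Interface

Orientations are given as [roll, pitch, yaw] about the fixed x, y, z axes, in that order (R = Rz(yaw) Ry(pitch) Rx(roll)).
In Python, from bench import sensors, optics, job, r gives the robot as it stands.
- The arm moves only by the tool play_rows, never from a script. Its argument "motion" is a list that holds one entry, the list of rows, each a list of 6 numbers: the shift along the tool's x, y, z in cm, then the turn, a rotation vector about the tool's x, y, z in degrees. In form: [[[x, y, z, ax, ay, az], ...]]. A call has 1 to 5 rows; each row is the pose to reach, as a shift and turn from the pose commanded when the call began, along the tool's axes at that moment; what a row does not reach only later rows make up. A row lasts 1/10 s, in which the tool goes at most 50 mm and 8.59 degrees, less where a joint would pass 70% of its speed; a pose out of reach is approached as far as the arm can. A call with a gripper value outside its range is refused whole. "jaw" is the opening, from 0 (shut) to 1 (fully open), set as the call begins (left out, the last holds). The fingers move at their own pace and stop on an object; "squeeze" is the grip in N (left out, the last holds). Time passes only in rows, so rows that repeat a pose let the fingers close. It gives the time, the measured TCP pose, the force, the opening and the grip force at its end, in the units of the state.
- sensors.sense(): the state, without advancing time (a new reading comes with each control period).
- optics.snapshot(name): name is "side" or "top"; returns a dict with "pixels" (420x560x3 uint8, red, green, blue), "mtx" (3x3 intrinsics, pixels), "k1" (the pictures are not rectified: a ray, as slopes to the right and down, at radius r is drawn at 1 + k1 r^2 times it, then the intrinsics apply), "R" (3x3) and "t" (3): a world point X has camera coordinates R X + t. Camera axes: x right, y down, z forward; pixel columns grow to the right and rows downward; lengths in mm; the calibration is good to about 2 mm. A picture is of the moment at which its call begins. There is no depth.
- job.hand_in(): hands the job in; it is judged then, once.
The state is a dict: "time": time; "joint_pos": joint angles; "qd": joint speeds; "joint_efforts": joint torques, N m; "tool_pos": TCP position; "tcp_rot": TCP orientation; "ft_force": force on the tool from outside, world axes, zero at the start; "wrist_torque": the same for the moment, N m; "finger_gap": finger opening in mm; "grip_force": force on a finger pad.
Only numpy, scipy, OpenCV 4.12 (cv2) and the standard library are available. Lean on these libraries where they do the work, as an engineer would, in place of code of your own. Each camera call takes 0.05 s, during which the arm holds its last target. There are 200 camera calls.

## Working session

There is one attempt and no reset: what is moved stays moved. The work goes in short steps, Python scripts to look and compute and a tool call to move; the robot and the scene stay as the last step left them, time stands still between calls to the robot, and variables do not carry over. Pictures are saved under pics/ and viewed, at most 11 in all, crops included, and the job is handed in when it is done.

Besides the shell and the picture viewer there is one more tool, called after "Request:" in YAML: its name, and indented under it one key for each argument. play_rows: Moves the arm, as the interface text tells. Its arguments: {"type":"object","properties":{"motion":{"type":"array","items":{"type":"array","items":{"type":"array","items":{"type":"number"}}}},"jaw":{"type":"number"},"squeeze":{"type":"number"}},"required":["motion"]}

```bash
mkdir -p pics; cat > h.py <<'E'
import numpy as np, cv2
from bench import sensors, optics, job, r
from scipy.spatial.transform import Rotation as Ro
def shot(n,f=None):
    s=optics.snapshot(n); s={k:(np.array(v) if not isinstance(v,(float,int)) else v) for k,v in s.items()}
    if f: cv2.imwrite('pics/'+f,s['pixels'][:,:,::-1])
    np.save('/tmp/%s.npy'%n,s,allow_pickle=True); return s
def load(n): return np.load('/tmp/%s.npy'%n,allow_pickle=True).item()
def ray(s,uv):
    p=np.linalg.solve(s['mtx'],[uv[0],uv[1],1.])[:2]; q=p.copy()
    for _ in range(20): q=p/(1+s['k1']*(q@q))
    d=s['R'].T@np.array([q[0],q[1],1]); return -s['R'].T@s['t'],d
def onz(s,uv,z):
    o,d=ray(s,uv); return o+d*(z-o[2])/d[2]
def proj(s,X):
    c=s['R']@np.array(X,float)+s['t']; q=c[:2]/c[2]; q=q*(1+s['k1']*(q@q)); return (s['mtx']@[q[0],q[1],1])[:2]
def state():
    s=sensors.sense(); print({k:np.round(s[k],2).tolist() for k in ('time','tool_pos','tcp_rot','ft_force','finger_gap','grip_force','joint_pos')}); return s
def rel(pos,rpy=None):
    "shift (cm) and rotvec (deg) in tool axes to get to pos, rpy"
    s=sensors.sense(); R=Ro.from_euler('xyz',s['tcp_rot'],degrees=True)
    out=R.inv().apply(np.array(pos)-s['tool_pos'])/10
    rv=np.zeros(3) if rpy is None else (R.inv()*Ro.from_euler('xyz',rpy,degrees=True)).as_rotvec(degrees=True)
    print('rel',np.round(out,2),np.round(rv,2))
E
python3 - <<'E'
from h import *
state()
for n in('top','side'):
    s=shot(n,n+'0.png'); print(n,(-s['R'].T@s['t']).round())
E
```

```text
{'time': 0.0, 'tool_pos': [207.21, -562.5, 230.22], 'tcp_rot': [-179.89, -0.01, 20.22], 'ft_force': [0.88, -0.55, -0.25], 'finger_gap': 85.46, 'grip_force': 0.0, 'joint_pos': [-74.68, 7.52, 85.33, 0.0, 87.26, -4.89]}
top [ 432.  -52. 1504.]
side [232. 717. 814.]
```

View pics/top0.png

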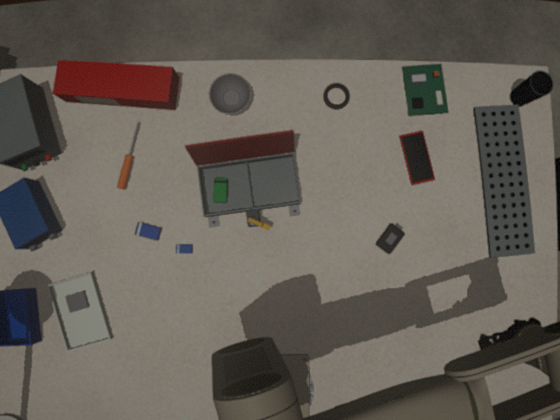

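View pics/side0.png

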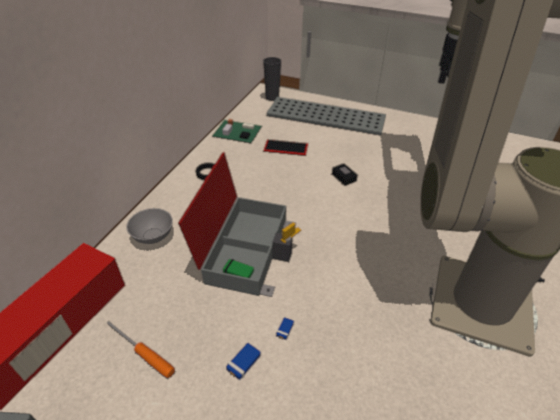

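The top view shows the case at about (250,185) with its lid near upright. The turnbutton is at (258,220).

Things that could be taken for the blue pack:
- the larger blue pack with a white band, top (148,231) / side (244,361)
- the smaller one, top (185,249) / side (286,328)
- the blue bins, top (30,213) and (18,315), which are far too large

By the description I choose the one at (148,231), and I'll check its size in a close crop.

```bash
python3 - <<'E'
from h import *
s=load('top'); t=s['pixels']; hsv=cv2.cvtColor(t,cv2.COLOR_RGB2HSV)
d=load('side')
for u in [(148,231),(185,249),(230,220),(205,200),(258,222),(215,215),(265,170)]: print(u,hsv[u[1],u[0]],onz(s,u,20).round())
for nm,im,z in(('top',s,20),('side',d,20)):
    h=cv2.cvtColor(im['pixels'],cv2.COLOR_RGB2HSV)
    m=cv2.inRange(h,(105,90,50),(130,255,255)); m=cv2.morphologyEx(m,cv2.MORPH_CLOSE,np.ones((5,5)))
    for c in cv2.findContours(m,0,2)[0]:
        a=cv2.contourArea(c)
        if 40<a<3000:
            P=np.array([onz(im,p[0],z)[:2] for p in c],np.float32)
            print(nm,'blue',a,cv2.boundingRect(c),cv2.minAreaRect(P))
a=cv2.resize(t[120:270,120:310],None,fx=4.2,fy=4,interpolation=cv2.INTER_CUBIC)
a=cv2.convertScaleAbs(cv2.resize(t[120:265,120:315],None,fx=4,fy=4,interpolation=cv2.INTER_CUBIC),alpha=1.5)
cv2.imwrite('pics/c1.png',a[:,:,::-1])
b=cv2.convertScaleAbs(cv2.resize(d['pixels'][150:390,170:320],None,fx=2.5,fy=2.5,interpolation=cv2.INTER_CUBIC),alpha=1.5)
b=cv2.convertScaleAbs(cv2.resize(d['pixels'][190:310,175:315],None,fx=5,fy=5,interpolation=cv2.INTER_CUBIC),alpha=1.5)
cv2.imwrite('pics/c2.png',b[:,:,::-1])
E
```

```text
(148, 231) [113 121  97] [452. 341.  20.]
(185, 249) [115 124 101] [402. 235.  20.]
(230, 220) [ 23  31 133] [483. 109.  20.]
(205, 200) [23 19 55] [539. 179.  20.]
(258, 222) [ 20 177 127] [478.  31.  20.]
(215, 215) [18 18 70] [497. 151.  20.]
(265, 170) [53 12 83] [623.  11.  20.]
top blue 1007.0 (0, 290, 32, 56) ((191.73623657226562, 760.4766845703125), (161.130126953125, 107.05221557617188), 6.130992889404297)
top blue 76.5 (180, 245, 12, 8) ((403.4356384277344, 233.64306640625), (19.57794189453125, 31.217458724975586), 0.3212985098361969)
top blue 207.0 (136, 224, 24, 16) ((452.8157043457031, 343.21490478515625), (65.05010986328125, 33.259178161621094), 74.81517791748047)
top blue 1999.0 (0, 179, 48, 69) ((501.9796142578125, 740.1807861328125), (177.7362518310547, 126.89624786376953), 28.254968643188477)
side blue 523.5 (227, 344, 33, 35) ((452.71337890625, 350.3190002441406), (69.48564147949219, 37.7035026550293), 75.09896087646484)
side blue 162.0 (277, 318, 16, 21) ((402.52532958984375, 249.23545837402344), (46.743080139160156, 22.107370376586914), 89.1296157836914)
```

View pics/c1.png

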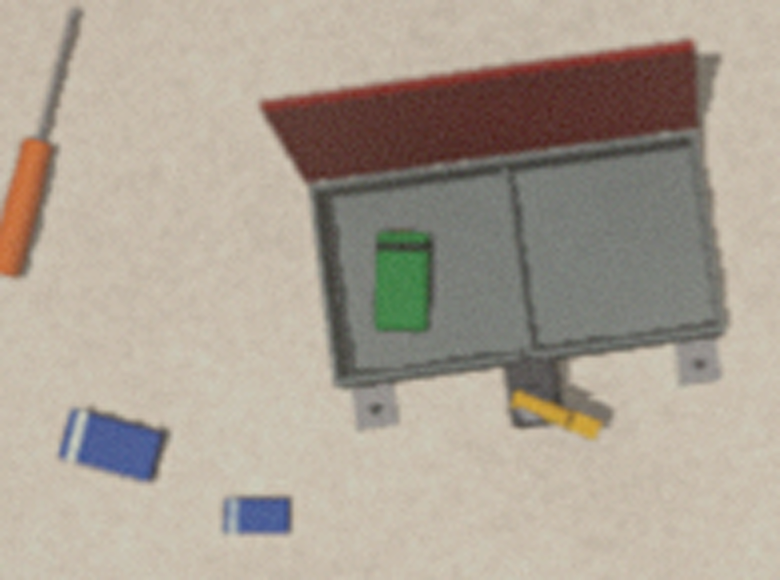

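View pics/c2.png

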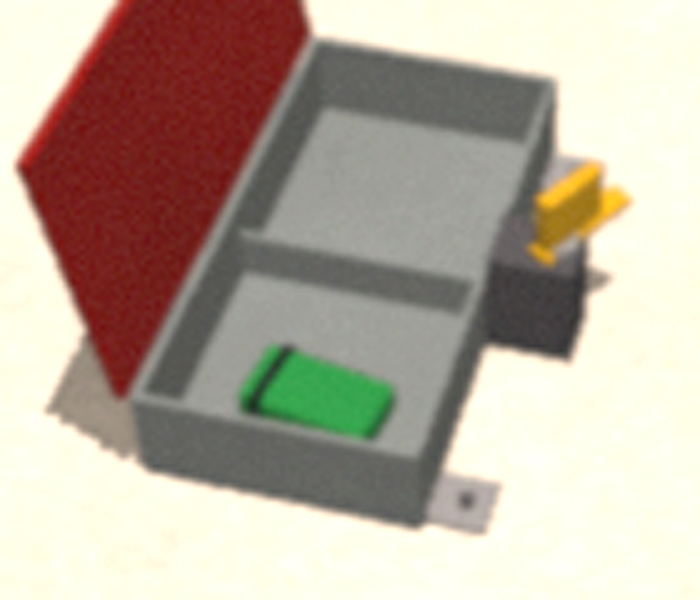

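The crops confirm the choice: the larger blue pack with its white band sits at crop 1 (112,445), and the smaller one at (258,515). The green pack is in the left (+y) bay, so the right bay is empty. The turnbutton's fin and pivot are near crop 1 (545,410), and its arm points to the lower right.

```bash
python3 - <<'E'
from h import *
s=load('top');d=load('side')
T=lambda p,z: onz(s,(p[0]/4+120-.4,p[1]/4+120-.4),z)
S=lambda p,z: onz(d,(p[0]/5+175-.4,p[1]/5+190-.4),z)
print('pack',[T(p,20).round().tolist() for p in[(70,408),(165,430),(153,480),(62,458)]])
print('rimT',[T(p,55).round().tolist() for p in[(340,384),(722,330),(695,130),(313,185)]])
print('rimS FL,FR,BR,BL',[S(p,55).round().tolist() for p in[(420,455),(553,80),(316,40),(133,402)]])
print('divider T', [T(p,32).round().tolist() for p in[(535,345),(512,172)]])
print('barT z72',[T(p,72).round().tolist() for p in[(512,396),(600,435)]], 'fin top',[T(p,105).round().tolist() for p in[(518,395),(575,420)]])
print('finS z105',[S(p,105).round().tolist() for p in[(535,205),(602,165)]],'bar tips z72',[S(p,72).round().tolist() for p in[(540,255),(630,203)]])
# lid free edge: triangulate two ends, -y end and +y end
def tri(a,b):
    (o1,d1),(o2,d2)=a,b
    A=np.stack([d1,-d2],1); k=np.linalg.lstsq(A,o2-o1,rcond=None)[0]
    return ((o1+d1*k[0]+o2+d2*k[1])/2).round(1),np.linalg.norm(o1+d1*k[0]-o2-d2*k[1]).round(1)
rt=lambda p: ray(s,(p[0]/4+119.6,p[1]/4+119.6)); rs=lambda p: ray(d,(p[0]/5+174.6,p[1]/5+189.6))
print('lid +y', tri(rt((264,103)),rs((22,165))))
o=d['pixels']; h=cv2.cvtColor(o,cv2.COLOR_RGB2HSV)
m=cv2.inRange(h[150:300,170:250],(0,150,60),(8,255,255)); y,x=np.nonzero(m); i=y.argmin(); print('lid top px side',x[i]+170,y[i]+150)
print('lid -y', tri(rt((692,42)),ray(d,(x[i]+170,y[i]+150))))
E
```

```text
pack [[478.0, 374.0, 20.0], [463.0, 304.0, 20.0], [428.0, 313.0, 20.0], [443.0, 379.0, 20.0]]
rimT [[494.0, 175.0, 55.0], [531.0, -86.0, 55.0], [668.0, -68.0, 55.0], [631.0, 195.0, 55.0]]
rimS FL,FR,BR,BL [[495.0, 179.0, 55.0], [533.0, -83.0, 55.0], [667.0, -64.0, 55.0], [631.0, 201.0, 55.0]]
divider T [[522.0, 43.0, 32.0], [643.0, 59.0, 32.0]]
barT z72 [[485.0, 56.0, 72.0], [459.0, -3.0, 72.0]] fin top [[485.0, 49.0, 105.0], [468.0, 12.0, 105.0]]
finS z105 [[488.0, 56.0, 105.0], [468.0, 18.0, 105.0]] bar tips z72 [[485.0, 57.0, 72.0], [457.0, 6.0, 72.0]]
lid +y (array([663.7, 202.8, 196.8]), np.float64(0.9))
lid top px side 223 153
lid -y (array([700.6, -64.4, 194.8]), np.float64(0.2))
```

Request:
play_rows:
  motion:
    - [[3.7,-3.3,0,0,0,0],[7.4,-6.6,0,0,0,0],[11.1,-9.9,0,0,0,0],[14.8,-13.2,0,0,0,0],[18.5,-16.5,0,0,0,0]]
  jaw: 1

```text
time: 0.6
tool_pos: [324.3, -342.3, 230.8]
tcp_rot: [-180.0, 0.0, 20.2]
ft_force: [0.5, 0.2, -0.6]
finger_gap: 85.4
grip_force: 0.0
```

Request:
play_rows:
  motion:
    - [[3.7,-3.3,0,0,0,0],[7.4,-6.6,0,0,0,0],[11.1,-9.9,0,0,0,0],[14.8,-13.2,0,0,0,0],[18.5,-16.5,0,0,0,0]]

```text
time: 1.1
tool_pos: [440.9, -123.5, 231.1]
tcp_rot: [180.0, -0.0, 20.2]
ft_force: [0.6, 0.7, 1.8]
finger_gap: 85.1
grip_force: 0.0
```

Request:
play_rows:
  motion:
    - [[1.2,-4.6,0,0,0,0],[2.4,-9.2,0,0,0,0],[3.6,-13.8,0,0,0,0],[4.8,-18.4,0,0,0,0],[6,-23,0,0,0,0]]

```text
time: 1.6
tool_pos: [416.6, 112.8, 231.1]
tcp_rot: [180.0, 0.0, 20.2]
ft_force: [0.9, 0.2, -0.2]
finger_gap: 85.4
grip_force: 0.0
```

```bash
python3 -c "
from h import *
state(); rel((453,343.5,100),(180,0,75.5))"
```

```text
{'time': 1.6, 'tool_pos': [416.56, 112.84, 231.09], 'tcp_rot': [180.0, 0.0, 20.2], 'ft_force': [0.89, 0.19, -0.21], 'finger_gap': 85.41, 'grip_force': 0.0, 'joint_pos': [8.34, -19.61, 110.47, -0.0, 89.14, 78.14]}
rel [ 11.39 -20.39  13.11] [  0.    0.  -55.3]
```

Request:
play_rows:
  motion:
    - [[2,-3.6,1.8,0,0,-8],[4,-7.2,3.6,0,0,-16],[6,-10.8,5.4,0,0,-24],[8,-14.4,7.2,0,0,-32],[10,-18,9,0,0,-40]]

```text
time: 2.1
tool_pos: [448.7, 316.2, 140.1]
tcp_rot: [-180.0, 0.0, 60.6]
ft_force: [0.9, -1.0, -0.4]
finger_gap: 85.5
grip_force: 0.0
```

```bash
python3 -c "
from h import *
state(); rel((453,343.5,60),(180,0,75.5))
s=shot('side')
h=cv2.cvtColor(s['pixels'],cv2.COLOR_RGB2HSV)
m=cv2.inRange(h,(105,90,50),(130,255,255)); m=cv2.morphologyEx(m,cv2.MORPH_CLOSE,np.ones((5,5)))
for c in cv2.findContours(m,0,2)[0]:
  if cv2.contourArea(c)>40: print(cv2.boundingRect(c))
"
```

```text
{'time': 2.1, 'tool_pos': [448.66, 316.2, 140.15], 'tcp_rot': [-179.99, 0.02, 60.56], 'ft_force': [0.89, -0.98, -0.41], 'finger_gap': 85.51, 'grip_force': 0.0, 'joint_pos': [29.83, 3.15, 99.54, -0.01, 77.33, 59.27]}
rel [ 2.59 -0.96  8.01] [-1.000e-02  2.000e-02 -1.494e+01]
(227, 344, 33, 35)
(277, 318, 16, 21)
```

Request:
play_rows:
  motion:
    - [[1.3,-0.5,3,0,0,-7.5],[2.6,-1,6,0,0,-15],[2.6,-1,8,0,0,-15],[2.6,-1,8,0,0,-15]]

```text
time: 2.55
tool_pos: [450.2, 340.5, 57.0]
tcp_rot: [-179.7, 0.3, 75.2]
ft_force: [-0.2, -0.2, -0.1]
finger_gap: 84.9
grip_force: 0.0
```

```bash
python3 -c "
from h import *
state(); rel((453,343.5,3),(180,0,75.5)); s=shot('side'); 
b=cv2.convertScaleAbs(cv2.resize(s['pixels'][250:420,150:350],None,fx=3.5,fy=3.5,interpolation=cv2.INTER_CUBIC),alpha=1.4); cv2.imwrite('pics/c3.png',b[:,:,::-1])"
```

```text
{'time': 2.55, 'tool_pos': [450.23, 340.53, 56.98], 'tcp_rot': [-179.69, 0.33, 75.23], 'ft_force': [-0.23, -0.17, -0.13], 'finger_gap': 84.93, 'grip_force': 0.0, 'joint_pos': [31.9, 11.22, 100.08, -0.0, 69.15, 46.67]}
rel [0.39 0.22 5.39] [-0.31  0.32 -0.27]
```

View pics/c3.png

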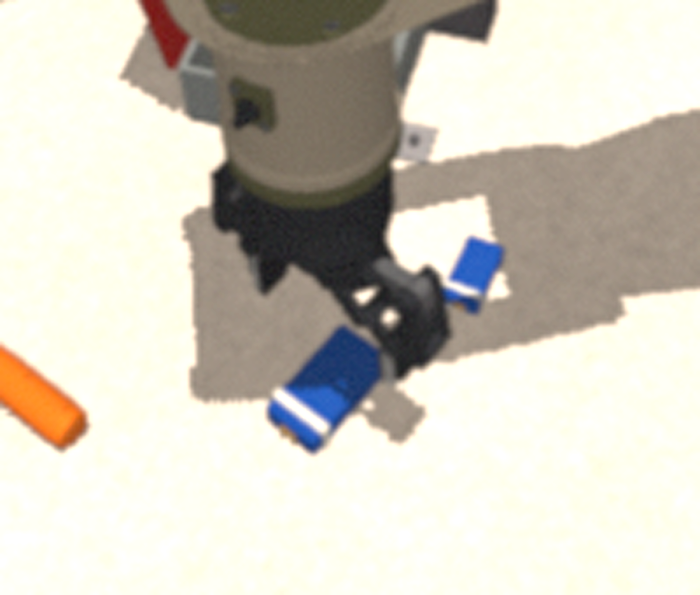

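The pack lies between the fingers at crop 3 (330,390), and the smaller pack at (475,270) is well clear. I'll go down and grip.

Request:
play_rows:
  motion:
    - [[0.4,0.2,2,0,0,0],[0.4,0.2,4,0,0,0],[0.4,0.2,5,0,0,0],[0.4,0.2,5.4,0,0,0],[0.4,0.2,5.4,0,0,0]]

```text
time: 3.1
tool_pos: [456.5, 345.4, 7.9]
tcp_rot: [180.0, -0.0, 75.2]
ft_force: [0.2, -0.4, 1.1]
finger_gap: 85.4
grip_force: 0.0
```

Request:
play_rows:
  motion:
    - [[0,0,0,0,0,0],[0,0,0,0,0,0],[0,0,0,0,0,0],[0,0,0,0,0,0],[0,0,0,0,0,0]]
  jaw: 0.2
  squeeze: 40

```text
time: 3.6
tool_pos: [456.8, 345.8, 8.2]
tcp_rot: [179.9, -0.1, 75.2]
ft_force: [-1.3, -0.3, 5.6]
finger_gap: 36.9
grip_force: 41.0
```

Request:
play_rows:
  motion:
    - [[0,0,0,0,0,0],[0,0,0,0,0,0],[0,0,0,0,0,0],[0,0,0,0,0,0],[0,0,0,0,0,0]]

```text
time: 4.1
tool_pos: [456.8, 345.8, 8.2]
tcp_rot: [179.9, -0.1, 75.2]
ft_force: [-1.3, -0.5, 5.6]
finger_gap: 36.7
grip_force: 41.0
```

Request:
play_rows:
  motion:
    - [[0,0,-1,0,0,0],[0,0,-2,0,0,0],[0,0,-3,0,0,0],[0,0,-4,0,0,0],[0,0,-4,0,0,0]]
  squeeze: 60

```text
time: 4.6
tool_pos: [457.5, 346.2, 49.7]
tcp_rot: [179.9, -0.1, 75.2]
ft_force: [0.1, -0.7, -1.0]
finger_gap: 36.3
grip_force: 61.8
```

```bash
python3 -c "
from h import *
state(); rel((453,343.5,150),(180,0,75.5)); s=shot('side'); 
b=cv2.convertScaleAbs(cv2.resize(s['pixels'][250:420,150:350],None,fx=3.5,fy=3.5,interpolation=cv2.INTER_CUBIC),alpha=1.4); cv2.imwrite('pics/c4.png',b[:,:,::-1])"
```

```text
{'time': 4.6, 'tool_pos': [457.53, 346.23, 49.67], 'tcp_rot': [179.86, -0.15, 75.21], 'ft_force': [0.14, -0.67, -1.04], 'finger_gap': 36.28, 'grip_force': 61.78, 'joint_pos': [32.0, 12.5, 99.44, 0.0, 67.85, 46.78]}
rel [ -0.35  -0.34 -10.03] [ 0.14 -0.15 -0.29]
```

View pics/c4.png

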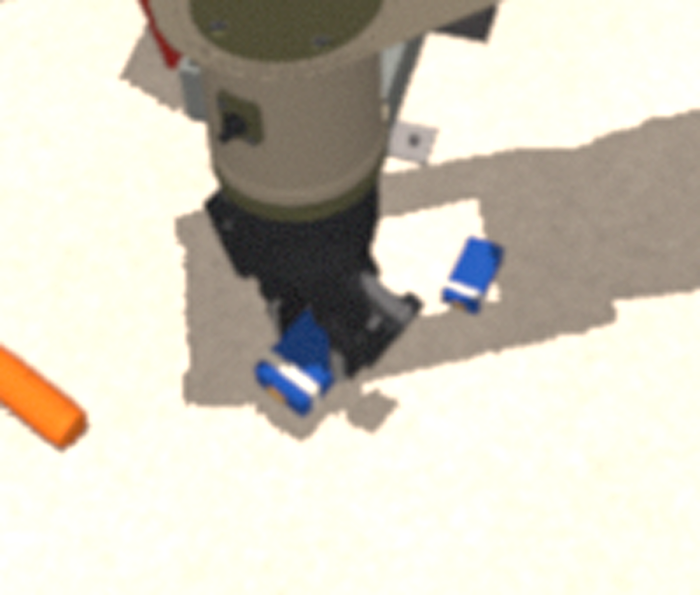

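The pack is held level at crop 4 (295,360), clear of the bench. Next I lift it and carry it over the bay.

Request:
play_rows:
  motion:
    - [[0,0,-4,0,0,0],[0,0,-8,0,0,0],[0,0,-12,0,0,0],[0,0,-12,0,0,0]]

```text
time: 5.05
tool_pos: [459.4, 347.5, 174.3]
tcp_rot: [179.6, -0.5, 75.2]
ft_force: [0.2, 1.1, -0.3]
finger_gap: 36.5
grip_force: 61.9
```

```bash
python3 -c "
from h import *
state(); rel((590.5,-10.3,120),(180,0,98))"
```

```text
{'time': 5.05, 'tool_pos': [459.44, 347.47, 174.34], 'tcp_rot': [179.58, -0.45, 75.22], 'ft_force': [0.24, 1.09, -0.33], 'finger_gap': 36.54, 'grip_force': 61.86, 'joint_pos': [32.0, 5.08, 93.84, 0.0, 80.47, 46.78]}
rel [-31.29  21.76   5.35] [  0.51  -0.36 -22.78]
```

Request:
play_rows:
  motion:
    - [[-3.4,2.4,0,0,0,0],[-6.8,4.8,0,0,0,0],[-10.2,7.2,0,0,0,0],[-13.6,9.6,0,0,0,0],[-17,11.8,0,0,0,0]]

```text
time: 5.55
tool_pos: [526.8, 149.2, 166.1]
tcp_rot: [-179.9, 0.0, 75.2]
ft_force: [0.2, -0.2, -0.5]
finger_gap: 36.6
grip_force: 61.8
```

Request:
play_rows:
  motion:
    - [[-3,2.1,0,0,0,-4.5],[-6,4.2,0,0,0,-9],[-9,6.3,0,0,0,-13.5],[-12,8.3,0,0,0,-18],[-14.3,10,0,0,0,-22.8]]

```text
time: 6.05
tool_pos: [586.9, -15.0, 165.9]
tcp_rot: [-179.9, -0.0, 98.1]
ft_force: [-0.3, 0.4, -0.9]
finger_gap: 36.0
grip_force: 61.8
```

Request:
play_rows:
  motion:
    - [[0,0,1,0,0,0],[0,0,2,0,0,0],[0,0,2,0,0,0]]

```text
time: 6.35
tool_pos: [584.9, -11.9, 144.0]
tcp_rot: [-179.7, -0.1, 98.0]
ft_force: [-1.1, 1.3, -1.2]
finger_gap: 35.8
grip_force: 61.8
```

```bash
python3 -c "
from h import *
state(); rel((590.5,-10.3,14),(180,0,98)); shot('top','t5.png'); s=shot('side'); 
b=cv2.convertScaleAbs(cv2.resize(s['pixels'][130:310,175:375],None,fx=3.3,fy=3.3,interpolation=cv2.INTER_CUBIC),alpha=1.4); cv2.imwrite('pics/c5.png',b[:,:,::-1])"
```

```text
{'time': 6.35, 'tool_pos': [584.94, -11.87, 143.96], 'tcp_rot': [-179.71, -0.1, 97.98], 'ft_force': [-1.08, 1.33, -1.18], 'finger_gap': 35.84, 'grip_force': 61.82, 'joint_pos': [-6.2, 8.7, 93.18, 0.02, 78.42, -14.19]}
rel [ 0.06  0.64 12.99] [-0.29 -0.1  -0.02]
```

View pics/c5.png

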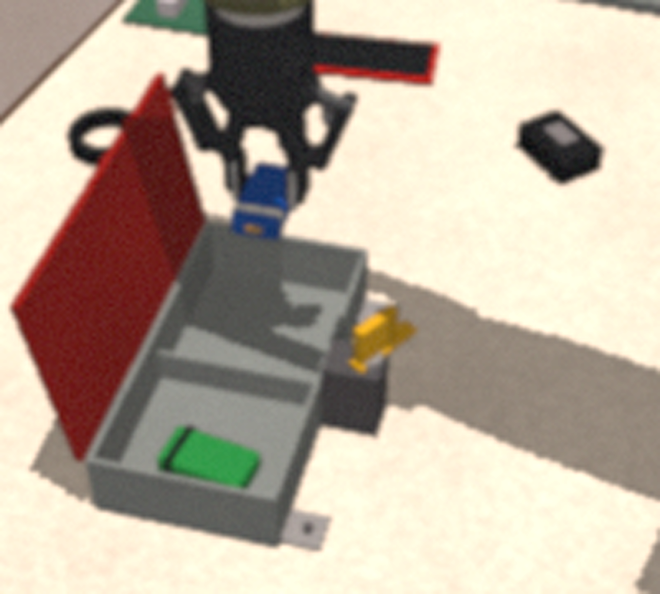

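The pack is level between the fingers at crop 5 (262,200). Behind and below it is the empty bay, and the lid is clear. I'll go down.

Request:
play_rows:
  motion:
    - [[0,0.5,3,0,0,0],[0,0.5,6,0,0,0],[0,0.5,9,0,0,0],[0,0.5,10.5,0,0,0],[0,0.5,11,0,0,0]]

```text
time: 6.95
tool_pos: [590.6, -11.3, 35.5]
tcp_rot: [-179.8, -0.0, 98.1]
ft_force: [0.5, 1.0, -0.5]
finger_gap: 36.1
grip_force: 61.8
```

Request:
play_rows:
  motion:
    - [[0,0,0.4,0,0,0],[0,0,0.7,0,0,0],[0,0,0.7,0,0,0]]

```text
time: 7.25
tool_pos: [592.9, -12.2, 31.4]
tcp_rot: [179.9, 0.0, 98.0]
ft_force: [0.1, 0.1, -0.8]
finger_gap: 36.2
grip_force: 61.8
```

Request:
play_rows:
  motion:
    - [[0,0,0.6,0,0,0],[0,0,1.2,0,0,0],[0,0,1.5,0,0,0],[0,0,1.5,0,0,0],[0,0,1.5,0,0,0]]

```text
time: 7.75
tool_pos: [591.9, -12.2, 15.1]
tcp_rot: [-180.0, -0.0, 98.0]
ft_force: [-0.3, 0.8, -0.9]
finger_gap: 36.5
grip_force: 61.8
```

Request:
play_rows:
  motion:
    - [[0,0,0.15,0,0,0],[0,0,0.3,0,0,0],[0,0,0.3,0,0,0]]

```text
time: 8.05
tool_pos: [592.2, -12.2, 12.4]
tcp_rot: [180.0, 0.0, 98.0]
ft_force: [1.2, 0.1, -1.0]
finger_gap: 36.4
grip_force: 61.8
```

Request:
play_rows:
  motion:
    - [[0,0,0.1,0,0,0],[0,0,0.2,0,0,0],[0,0,0.2,0,0,0]]

```text
time: 8.35
tool_pos: [592.4, -12.2, 12.4]
tcp_rot: [180.0, 0.0, 98.0]
ft_force: [-9.3, 0.7, 17.5]
finger_gap: 36.1
grip_force: 63.9
```

It has touched the floor. I'll ease the pressure and open partway.

Request:
play_rows:
  motion:
    - [[0,0,-0.15,0,0,0],[0,0,-0.15,0,0,0],[0,0,-0.15,0,0,0]]

```text
time: 8.65
tool_pos: [592.4, -12.2, 12.4]
tcp_rot: [180.0, 0.0, 98.0]
ft_force: [-1.9, 0.5, 6.1]
finger_gap: 36.1
grip_force: 62.6
```

Request:
play_rows:
  motion:
    - [[0,0,0,0,0,0],[0,0,0,0,0,0],[0,0,0,0,0,0],[0,0,0,0,0,0]]
  jaw: 0.65

```text
time: 9.05
tool_pos: [591.9, -12.1, 11.5]
tcp_rot: [-180.0, -0.0, 98.0]
ft_force: [0.0, 0.0, 0.3]
finger_gap: 55.9
grip_force: 0.0
```

Request:
play_rows:
  motion:
    - [[0,0,-1,0,0,0],[0,0,-3,0,0,0],[0,0,-7,0,0,0],[0,0,-12,0,0,0],[0,0,-16,0,0,0]]

```text
time: 9.55
tool_pos: [592.5, -12.2, 175.4]
tcp_rot: [179.9, 0.0, 98.0]
ft_force: [1.7, 0.5, 0.9]
finger_gap: 55.2
grip_force: 0.0
```

Request:
play_rows:
  motion:
    - [[0,0,-4,0,0,0],[0,0,-8,0,0,0],[0,0,-10,0,0,0],[0,0,-10,0,0,0]]
  jaw: 0

```text
time: 9.95
tool_pos: [594.0, -12.4, 277.7]
tcp_rot: [179.5, 0.1, 98.0]
ft_force: [0.8, 0.2, -0.1]
finger_gap: 0.0
grip_force: 0.0
```

```bash
python3 -c "
from h import *
state(); s=shot('side');h=cv2.cvtColor(s['pixels'],cv2.COLOR_RGB2HSV)
b=cv2.convertScaleAbs(cv2.resize(s['pixels'][130:310,175:375],None,fx=3.3,fy=3.3,interpolation=cv2.INTER_CUBIC),alpha=1.4); cv2.imwrite('pics/c6.png',b[:,:,::-1])
import numpy as np
o=np.array([581,56.]);a=np.radians(8.1);X=np.array([np.cos(a),np.sin(a)]);Y=np.array([-X[1],X[0]])
def P(cx,cy,z): return (*(o+cx*X+cy*Y),z)
print('behind lid',np.round(P(70+95,-30,260)))
for th in range(100,-1,-10):
    t=np.radians(th);off=8+12*max(np.sin(t),0);R=120
    print(th,np.round(P(70-R*np.cos(t)+off*np.sin(t),-30,55+R*np.sin(t)+off*np.cos(t))))
"
```

```text
{'time': 9.95, 'tool_pos': [594.04, -12.37, 277.67], 'tcp_rot': [179.52, 0.12, 98.01], 'ft_force': [0.81, 0.18, -0.12], 'finger_gap': 0.02, 'grip_force': 0.0, 'joint_pos': [-6.14, 5.24, 82.86, 0.0, 91.41, -14.15]}
behind lid [749.  50. 260.]
100 [694.  42. 170.]
90 [674.  39. 175.]
80 [653.  36. 177.]
70 [632.  33. 174.]
60 [611.  30. 168.]
50 [591.  27. 158.]
40 [574.  25. 144.]
30 [559.  23. 127.]
20 [547.  21. 107.]
10 [539.  20.  86.]
0 [536.  19.  63.]
```

View pics/c6.png

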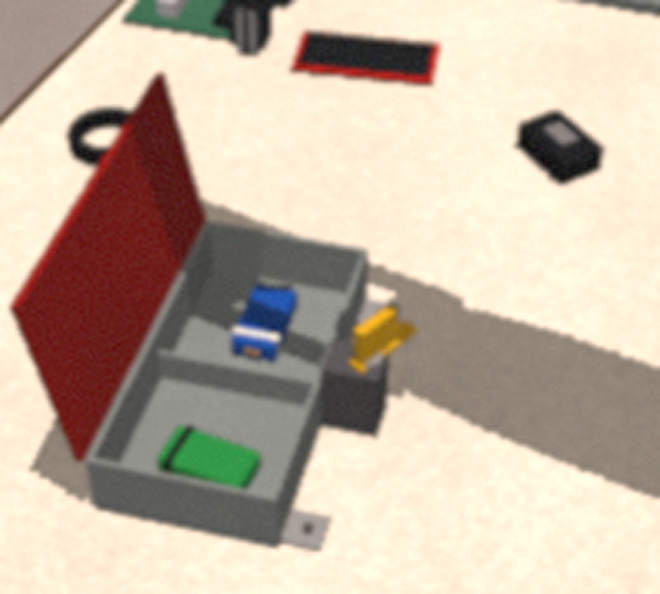

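The blue pack lies flat in the bay at crop 6 (265,320) and the green pack hasn't moved. Next I go over and behind the lid with the fingers shut.

Request:
play_rows:
  motion:
    - [[0.8,3,0,0,0,0],[1.6,6,0,0,0,0],[2.4,9,0,0,0,0],[3.2,12,0,0,0,0],[4,15.2,0,0,0,0]]

```text
time: 10.5
tool_pos: [737.1, 49.1, 269.3]
tcp_rot: [-179.8, -0.0, 98.0]
ft_force: [-0.4, -0.7, -0.2]
finger_gap: -0.2
grip_force: 0.0
```

Request:
play_rows:
  motion:
    - [[0,0,0,0,0,0],[0,0,3,0,0,0],[0,0,6,0,0,0],[0,0,9,0,0,0],[0,0,10,0,0,0]]

```text
time: 11.0
tool_pos: [733.5, 48.4, 165.4]
tcp_rot: [-179.5, -0.1, 98.0]
ft_force: [-0.7, -1.0, -0.3]
finger_gap: -0.0
grip_force: 0.0
```

Request:
play_rows:
  motion:
    - [[0,-1.5,0,0,0,0],[0,-3,0,0,0,0],[0,-4.2,0,0,0,0],[0,-5.4,0,0,0,0],[0,-6.6,0,0,0,0]]

```text
time: 11.5
tool_pos: [672.1, 39.3, 173.7]
tcp_rot: [179.8, 0.0, 98.0]
ft_force: [3.8, 0.3, 3.2]
finger_gap: -0.1
grip_force: 1.8
```

Request:
play_rows:
  motion:
    - [[0,-1.9,-0.2,0,0,0],[0,-4,0,0,0,0],[0,-6.1,0.6,0,0,0],[0,-8.1,1.6,0,0,0],[0,-9.8,3,0,0,0]]

```text
time: 12.0
tool_pos: [574.8, 25.6, 143.6]
tcp_rot: [179.8, 0.0, 98.0]
ft_force: [2.3, 0.0, 2.0]
finger_gap: 0.0
grip_force: 1.3
```

Request:
play_rows:
  motion:
    - [[0,-0.8,0.9,0,0,0],[0,-1.6,1.7,0,0,0],[0,-2.2,2.7,0,0,0],[0,-2.7,3.7,0,0,0],[0,-3.1,4.7,0,0,0]]

```text
time: 12.5
tool_pos: [543.6, 21.3, 94.2]
tcp_rot: [180.0, 0.0, 98.0]
ft_force: [0.7, -0.8, 1.3]
finger_gap: -0.0
grip_force: 0.9
```

```bash
python3 -c "
from h import *
st=state(); s=shot('side','s7.png')
b=cv2.convertScaleAbs(cv2.resize(s['pixels'][130:310,175:375],None,fx=3.3,fy=3.3,interpolation=cv2.INTER_CUBIC),alpha=1.4); cv2.imwrite('pics/c7.png',b[:,:,::-1])
"
```

```text
{'time': 12.5, 'tool_pos': [543.64, 21.32, 94.19], 'tcp_rot': [179.99, 0.01, 98.01], 'ft_force': [0.7, -0.82, 1.29], 'finger_gap': -0.05, 'grip_force': 0.92, 'joint_pos': [-3.15, 5.14, 102.54, -0.01, 72.32, -11.16]}
```

View pics/c7.png

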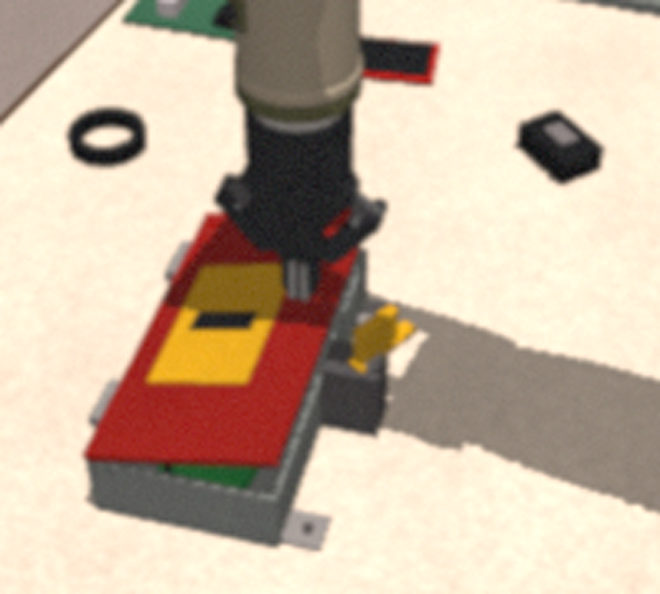

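The lid is about 15° from shut. I'll shift back from the fin and press down.

Request:
play_rows:
  motion:
    - [[0,1.2,0,0,0,0],[0,2.5,0.6,0,0,0],[0,2.5,1.3,0,0,0],[0,2.5,2,0,0,0],[0,2.5,2.5,0,0,0]]

```text
time: 13.05
tool_pos: [567.5, 24.8, 68.5]
tcp_rot: [-179.9, -0.0, 98.0]
ft_force: [-2.1, -0.4, 2.0]
finger_gap: 0.1
grip_force: 1.2
```

Request:
play_rows:
  motion:
    - [[0,0,0.3,0,0,0],[0,0,0.5,0,0,0],[0,0,0.5,0,0,0]]

```text
time: 13.35
tool_pos: [568.3, 25.0, 64.5]
tcp_rot: [-180.0, -0.0, 98.0]
ft_force: [-0.4, 0.5, 0.1]
finger_gap: -0.1
grip_force: 0.0
```

Request:
play_rows:
  motion:
    - [[0,0,0.1,0,0,0],[0,0,0.2,0,0,0],[0,0,0.2,0,0,0],[0,0,0.2,0,0,0]]

```text
time: 13.75
tool_pos: [568.9, 24.9, 63.1]
tcp_rot: [180.0, 0.0, 98.0]
ft_force: [-0.6, 0.2, 2.8]
finger_gap: -0.1
grip_force: 1.1
```

Request:
play_rows:
  motion:
    - [[0,0,0.1,0,0,0],[0,0,0.2,0,0,0],[0,0,0.2,0,0,0],[0,0,0.2,0,0,0]]

```text
time: 14.15
tool_pos: [569.1, 24.9, 62.9]
tcp_rot: [180.0, 0.0, 98.0]
ft_force: [-8.8, -0.9, 17.6]
finger_gap: 0.0
grip_force: 9.2
```

The hard stop at z=63 shows the lid is shut. I'll lift and go to the turnbutton, with the pivot at about (480.5, 41.7) and the fin direction at about -117°.

Request:
play_rows:
  motion:
    - [[0,0,-3,0,0,0],[0,0,-7,0,0,0],[0,0,-11,0,0,0],[0,-2,-12,0,0,8],[0,-4,-12,0,0,16]]
  jaw: 0.6

```text
time: 14.65
tool_pos: [530.7, 19.2, 184.1]
tcp_rot: [179.7, -0.0, 81.7]
ft_force: [-0.9, 0.0, -0.1]
finger_gap: 51.2
grip_force: 0.0
```

```bash
python3 -c "
from h import *
state(); rel((480.5,41.7,130),(180,0,63))
d=shot('side'); h=cv2.cvtColor(d['pixels'],cv2.COLOR_RGB2HSV)
m=cv2.inRange(h[215:255,270:310],(15,150,90),(30,255,255)); y,x=np.nonzero(m); print(len(x),x.min()+270,x.max()+270,y.min()+215,y.max()+215)
# lid front corners, +y end
m=cv2.inRange(h[180:310,190:310],(0,150,40),(8,255,255))
c=max(cv2.findContours(m,0,2)[0],key=cv2.contourArea); H=cv2.approxPolyDP(cv2.convexHull(c),4,True)[:,0]+[190,180]
print([(p.tolist(),onz(d,p,63).round().tolist()) for p in H])
"
```

```text
{'time': 14.65, 'tool_pos': [530.7, 19.21, 184.11], 'tcp_rot': [179.67, -0.03, 81.71], 'ft_force': [-0.94, 0.0, -0.11], 'finger_gap': 51.18, 'grip_force': 0.0, 'joint_pos': [-3.46, -2.01, 100.02, 0.0, 81.67, 4.83]}
rel [ 1.5  -5.32  5.38] [ 0.32 -0.08 18.71]
138 281 299 222 242
[([238, 196], [665.0, -62.0, 63.0]), ([287, 205], [526.0, -79.0, 63.0]), ([261, 281], [486.0, 183.0, 63.0]), ([202, 269], [626.0, 203.0, 63.0])]
```

Request:
play_rows:
  motion:
    - [[0.5,-2,1,0,0,6],[1,-4,2,0,0,12],[1.5,-5.3,3,0,0,18.7],[1.5,-5.3,4,0,0,18.7],[1.5,-5.3,4,0,0,18.7]]

```text
time: 15.2
tool_pos: [477.9, 41.5, 139.1]
tcp_rot: [-179.9, 0.1, 63.6]
ft_force: [-0.8, -0.8, -0.8]
finger_gap: 51.2
grip_force: 0.0
```

Request:
play_rows:
  motion:
    - [[0,0,0,0,0,0],[0,0,0,0,0,0]]

```text
time: 15.4
tool_pos: [479.6, 41.3, 141.4]
tcp_rot: [179.9, -0.0, 63.4]
ft_force: [0.2, 0.3, 0.8]
finger_gap: 51.1
grip_force: 0.0
```

```bash
python3 -c "
from h import *
state(); rel((480.5,41.7,85),(180,0,63))
d=shot('side')
b=cv2.convertScaleAbs(cv2.resize(d['pixels'][150:270,220:360],None,fx=5,fy=5,interpolation=cv2.INTER_CUBIC),alpha=1.5); cv2.imwrite('pics/c8.png',b[:,:,::-1])
"
```

```text
{'time': 15.4, 'tool_pos': [479.57, 41.25, 141.4], 'tcp_rot': [179.95, -0.02, 63.39], 'ft_force': [0.2, 0.33, 0.79], 'finger_gap': 51.06, 'grip_force': 0.0, 'joint_pos': [-1.19, -7.7, 109.96, -0.0, 77.69, 25.42]}
rel [0.08 0.06 5.64] [ 0.05 -0.02  0.39]
```

View pics/c8.png

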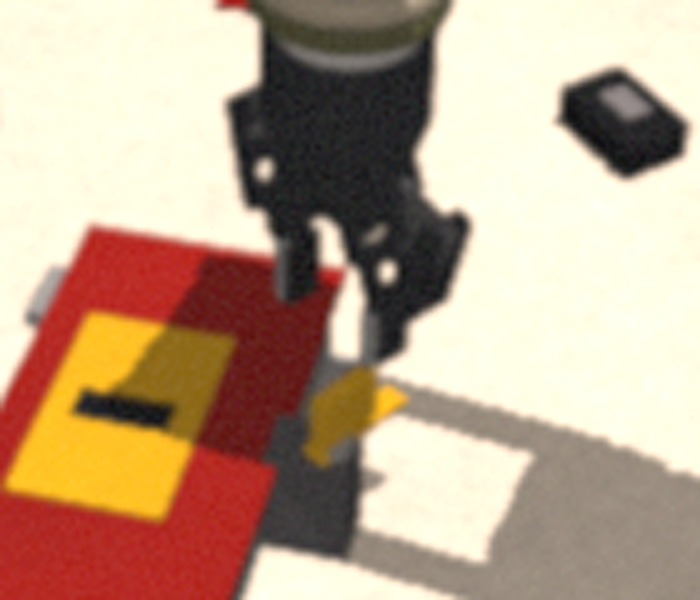

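The fin at crop 8 (345,405) lies below and between the open fingers. I'll lower and grip it.

Request:
play_rows:
  motion:
    - [[0.1,0.1,1.5,0,0,0],[0.1,0.1,3,0,0,0],[0.1,0.1,4.5,0,0,0],[0.1,0.1,5.2,0,0,0],[0.1,0.1,5.2,0,0,0]]

```text
time: 15.95
tool_pos: [479.5, 41.9, 88.0]
tcp_rot: [-179.9, 0.0, 63.3]
ft_force: [-1.1, -0.9, 0.4]
finger_gap: 51.3
grip_force: 0.0
```

Request:
play_rows:
  motion:
    - [[0,0,0,0,0,0],[0,0,0,0,0,0],[0,0,0,0,0,0],[0,0,0,0,0,0],[0,0,0,0,0,0]]
  jaw: 0
  squeeze: 25

```text
time: 16.45
tool_pos: [480.1, 42.6, 89.8]
tcp_rot: [-180.0, -0.1, 63.3]
ft_force: [-5.1, 3.3, 6.6]
finger_gap: 9.1
grip_force: 26.6
```

Request:
play_rows:
  motion:
    - [[0,0,0,0,0,0],[0,0,0,0,0,0],[0,0,0,0,0,0]]

```text
time: 16.75
tool_pos: [480.0, 42.6, 89.8]
tcp_rot: [-180.0, -0.1, 63.3]
ft_force: [-4.3, 2.1, 6.2]
finger_gap: 9.3
grip_force: 26.6
```

Request:
play_rows:
  motion:
    - [[0,0,0,0,0,-6],[0,0,0,0,0,-12],[0,0,0,0,0,-18],[0,0,0,0,0,-24],[0,0,0,0,0,-30]]

```text
time: 17.25
tool_pos: [480.6, 42.5, 89.9]
tcp_rot: [179.9, -0.0, 93.6]
ft_force: [-0.5, 1.4, 1.6]
finger_gap: 9.4
grip_force: 26.0
```

Forces are small, so I'll keep turning.

Request:
play_rows:
  motion:
    - [[0,0,0,0,0,-8],[0,0,0,0,0,-16],[0,0,0,0,0,-24],[0,0,0,0,0,-32],[0,0,0,0,0,-40]]

```text
time: 17.75
tool_pos: [481.4, 42.7, 89.9]
tcp_rot: [179.8, 0.1, 133.6]
ft_force: [4.8, 3.4, -1.0]
finger_gap: 9.2
grip_force: 25.6
```

Request:
play_rows:
  motion:
    - [[0,0,0,0,0,-8],[0,0,0,0,0,-16],[0,0,0,0,0,-24],[0,0,0,0,0,-32],[0,0,0,0,0,-40]]

```text
time: 18.25
tool_pos: [481.8, 43.5, 89.9]
tcp_rot: [179.8, 0.2, 173.7]
ft_force: [6.8, 8.0, -3.2]
finger_gap: 9.5
grip_force: 25.5
```

Request:
play_rows:
  motion:
    - [[0,0,0,0,0,-7],[0,0,0,0,0,-14.5],[0,0,0,0,0,-14.5],[0,0,0,0,0,-14.5]]

```text
time: 18.65
tool_pos: [481.8, 43.8, 89.9]
tcp_rot: [179.9, 0.3, -172.1]
ft_force: [6.8, 9.8, -2.9]
finger_gap: 9.4
grip_force: 25.5
```

```bash
python3 -c "
from h import *
state()"
```

```text
{'time': 18.65, 'tool_pos': [481.79, 43.83, 89.92], 'tcp_rot': [179.85, 0.27, -172.14], 'ft_force': [6.84, 9.79, -2.93], 'finger_gap': 9.44, 'grip_force': 25.48, 'joint_pos': [-1.02, -4.2, 112.42, 0.2, 71.54, -98.94]}
```

Request:
play_rows:
  motion:
    - [[0,0,0,0,0,0],[0,0,0,0,0,0],[0,0,0,0,0,0],[0,0,0,0,0,0]]
  jaw: 0.5

```text
time: 19.05
tool_pos: [479.9, 41.8, 88.9]
tcp_rot: [-180.0, -0.0, -172.2]
ft_force: [0.4, -0.1, -0.1]
finger_gap: 42.8
grip_force: 0.0
```

Request:
play_rows:
  motion:
    - [[0,0,-2,0,0,0],[0,0,-5,0,0,0],[0,0,-9,0,0,0],[0,0,-13,0,0,0],[0,0,-16,0,0,0]]

```text
time: 19.55
tool_pos: [480.4, 41.9, 251.7]
tcp_rot: [-180.0, 0.1, -172.2]
ft_force: [0.7, 0.1, -0.1]
finger_gap: 42.7
grip_force: 0.0
```

Request:
play_rows:
  motion:
    - [[0,4,0,0,0,0],[0,8,0,0,0,0],[0,12,0,0,0,0],[0,16,0,0,0,0],[0,20,0,0,0,0]]

```text
time: 20.05
tool_pos: [452.4, 241.5, 248.9]
tcp_rot: [-180.0, 0.0, -172.2]
ft_force: [0.6, 0.6, -0.2]
finger_gap: 42.6
grip_force: 0.0
```

```bash
python3 -c "
from h import *
state(); s=shot('top')
print([onz(s,p,0).round() for p in [(250,200)]])
a=cv2.convertScaleAbs(cv2.resize(s['pixels'][130:280,120:315],None,fx=4,fy=4,interpolation=cv2.INTER_CUBIC),alpha=1.5); cv2.imwrite('pics/c9.png',a[:,:,::-1])
"
```

```text
{'time': 20.05, 'tool_pos': [452.36, 241.51, 248.9], 'tcp_rot': [-179.99, 0.02, -172.21], 'ft_force': [0.65, 0.58, -0.24], 'finger_gap': 42.62, 'grip_force': 0.0, 'joint_pos': [22.37, -6.55, 97.54, -0.01, 89.0, -75.42]}
[array([541.,  54.,   0.])]
```

View pics/c9.png

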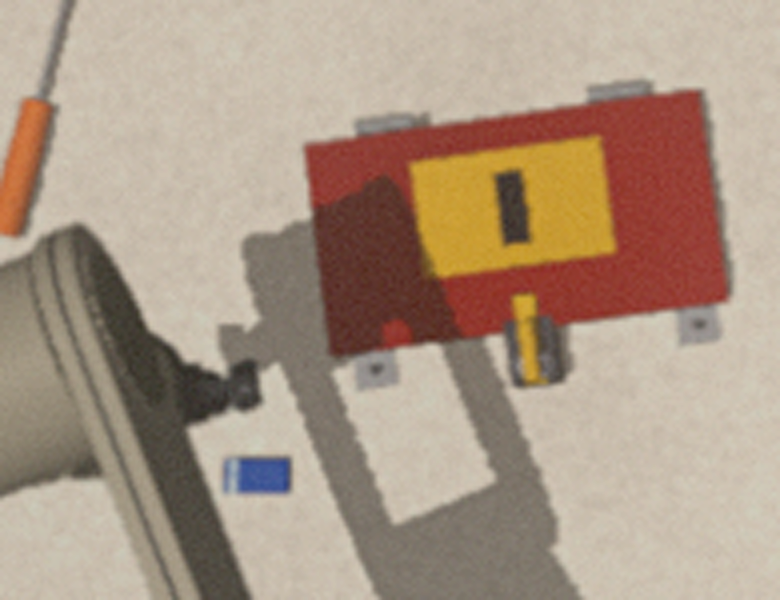

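```bash
python3 -c "
from h import *
s=load('top'); h=cv2.cvtColor(s['pixels'],cv2.COLOR_RGB2HSV)
m=cv2.inRange(h[200:230,240:262],(15,130,60),(32,255,255)); print(m.any(1).nonzero()[0]+200)
P=[]
for y in range(30):
    x=np.nonzero(m[y])[0]
    if len(x)>1:
        c=onz(s,(x.mean()+240,y+200),72 if y<6 else 95); P.append(c[:2]); print(y+200,len(x),c.round(1)[:2], np.degrees(np.arctan2(c[1]-41.8,c[0]-480)).round(1))
P=np.array(P,np.float32); v=cv2.fitLine(P,2,0,.01,.01).ravel(); print(np.degrees(np.arctan2(v[1],v[0])))
T=lambda p: onz(s,(p[0]/4+119.6,p[1]/4+129.6),63)
c=[T(p) for p in[(331,355),(728,297),(703,92),(306,145)]]; print(np.round(c), [np.degrees(np.arctan2(*(a-b)[[1,0]])).round(2) for a,b in((c[3],c[0]),(c[2],c[1]))],[np.degrees(np.arctan2(*(a-b)[[1,0]])).round(2)-90 for a,b in((c[0],c[1]),(c[3],c[2]))])
"
```

```text
[203 204 205 206 207 208 209 210 211 212 213 214 215 216 217 218 219 220
 221 222 223 224 225]
203 3 [527.2  46.6] 5.9
204 6 [524.6  48. ] 7.9
205 6 [521.9  48. ] 8.4
206 6 [517.8  46.4] 6.9
207 6 [515.1  46.4] 7.4
208 5 [512.5  45. ] 5.7
209 5 [509.8  45. ] 6.2
210 6 [507.2  43.7] 4.0
211 5 [504.5  45. ] 7.4
212 5 [501.9  45. ] 8.3
213 5 [499.2  45. ] 9.4
214 6 [496.6  43.6] 6.4
215 5 [493.9  42.3] 2.1
216 5 [491.3  42.3] 2.6
217 5 [488.6  42.3] 3.3
218 4 [486.   43.6] 16.9
219 3 [483.3  42.3] 8.3
220 4 [480.7  41. ] -50.4
221 4 [478.1  40.9] -156.4
222 4 [475.4  40.9] -169.4
223 4 [472.8  40.9] -173.2
224 4 [470.1  40.9] -175.0
225 6 [467.5  38.3] -164.3
7.5839853
[[486. 180.  63.]
 [525. -90.  63.]
 [665. -73.  63.]
 [630. 198.  63.]] [np.float64(7.46), np.float64(6.76)] [np.float64(8.280000000000001), np.float64(7.439999999999998)]
```

The lid is shut, and the bar lies across its front edge, square to within about 1°. Nothing is touching it.

```bash
python3 -c "
from h import *
print(job.hand_in())"
```

```text
the job is handed in; nothing more can be done
None
```

The blue pack is lying flat in the empty bay, the lid is fully shut and the turnbutton is squarely across its front edge. The arm has let go and is clear, and I handed the job in at about 20 s on the robot's clock; no verdict was returned.

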